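Draw the hand rest's post out to its groove and hold it

TASK

Raise the trainee's padded hand rest for the next lesson: take hold of the pad and draw its post up out of the leaning sleeve, along the sleeve's own slant so it does not jam, until the groove cut round the post is level with the sleeve's mouth. Finish still gripping the rest and holding it there, because a colleague will then tighten the clamp screw. Do not force the post askew against the sleeve as you draw it or pull it right out of it, and leave the bottle, tumbler and bowl alone.

Things in the scene. Friction and masses are not known exactly. Their poses are not given: they have to be found in the camera images.
- stand: Metal stand bolted to the table: dark foot plate 170 (x) x 140 (y) x 14 mm with a square aluminium sleeve, 36 mm outside, leaning 20 degrees from vertical to the stand's own -x side (roughly towards the robot; yaw varies by 0.5 rad). A small slackened clamp knob sticks 26 mm out of the sleeve's +x face. Origin: centre of the foot's underside, z up.
- sleeve_mouth (a point): Centre of the sleeve's open upper end, about 125 mm above the table. Its z axis points out of the bore along its slant: the pull direction. Its y axis is the stand's y (level); its x axis is square to both. The bore is square, 23.6 mm wide and 110 mm deep below this point, with a closed floor.
- rest: Hand rest, one rigid loose piece, about 0.45 kg (varies): square steel post 22 x 22 x 140 mm with a firm black padded bar across its top. At the start its foot stands on the bore's floor. Origin: centre of the foot; z along the post to the pad, x across the pad, y along it; at the start parallel to sleeve_mouth's axes. Only the robot holds it up: let go, it may sink back.
- pad_centre (a point): Centre of the padded bar: 46 mm (rest x) by 130 mm (rest y) by 30 mm thick (rest z), 155 mm above the post's foot. Grip it across its 46 mm width with the fingers pointing down along the post. Under it lies a 4 mm plate 36 x 90 mm; from that plate to the sleeve's mouth 26 mm is free at the start, so fingertips may reach 15 mm below the pad.
- post_groove (a point): Centre of the groove cut round the post, a dark band 6 mm high and 2 mm deep, 60 mm above the post's foot and 95 mm below pad_centre. At the start it is hidden in the sleeve, 50 mm below the mouth, so the post has to come out 50 mm; 60 mm of it then remains in the bore.
- pump_bottle: White pump bottle, 52 mm diameter, 145 mm tall, loose bystander. Origin: centre of its underside.
- tumbler: Grey tumbler, 74 mm diameter, 136 mm tall, loose bystander. Origin: centre of its underside.
- bowl: Clear glass bowl, 90 mm diameter, 45 mm tall, loose bystander. Origin: centre of its underside.

How it is judged (in metres and radians):
On the way:
1. the rest is gripped and its post has been drawn 20 mm or more out of its seat (z of post_groove in the frame of sleeve_mouth above -0.03 m and contact force between the fingers and rest above 2 N), for 0.1 s.
At the end, for the whole second after the job is handed in: The groove's centre is within 6 mm of the sleeve's mouth along the bore, the post is in the sleeve and in line with it (0.06 rad), the fingers grip the rest (over 3 N) and it is still (under 10 mm/s), and the post presses on the sleeve with under 20 N (not wedged in it) (z of post_groove in the frame of sleeve_mouth between -0.006 and 0.006 m and distance between post_groove and sleeve_mouth below 0.009 m and angle between the z axis of rest and the z axis of sleeve_mouth, either way round below 0.06 rad and contact force between the fingers and rest above 3 N and linear speed of rest below 0.01 m/s and contact force between rest and stand below 20 N); the arm keeps its last pose, push and grip.
It fails at once if the post is drawn so far that it is about to leave the sleeve (groove 40 mm above the mouth) (z of post_groove in the frame of sleeve_mouth above 0.04 m).
It fails at once if while it is being drawn (10 mm or more out of its seat) the post is forced hard against the sleeve (over 50 N) (z of post_groove in the frame of sleeve_mouth above -0.04 m and contact force between rest and stand above 50 N).
It fails at once if the white pump bottle is knocked over or moved (distance of pump_bottle from where it was at the start of the episode above 0.025 m or angle between pump_bottle's own z axis and vertical above 0.3 rad).
It fails at once if the grey tumbler is knocked over or moved (distance of tumbler from where it was at the start of the episode above 0.025 m or angle between tumbler's own z axis and vertical above 0.3 rad).
It fails at once if the glass bowl is knocked over or moved (distance of bowl from where it was at the start of the episode above 0.025 m or angle between bowl's own z axis and vertical above 0.3 rad).
It also fails if it takes over 32 s, if anything falls off the work surface, if the arm or the gripper's body presses on something with over 40 N, if the wrist force passes 120 N, or if a joint passes its speed limit or range.

ROBOT

A 7-joint arm with a two-finger parallel gripper is mounted at the origin on the work surface. World frame = base frame: x ahead of the robot, y to its left, z up, the work surface at z = 0. Lengths are in mm, angles in rad, forces in N, time in s.
With the tool pointing down it reaches from about 425 to 1025 mm from the base axis. Payload 9.4 kg.
Tool frame: the origin (TCP) lies on the centre line of the jaws, within the pads' length; the fingertips stand 11 mm ahead of it and the grasp point (between the pads) lies 8 mm behind it (robot.tcp_to_tips is the distance from the TCP to the fingertips, in mm); z points along the fingers, y is the line along which they close (so a half turn about z gives the same grasp; the last joint's range is limited). The gripper opens to 85 mm and grips with 20 to 120 N. Pads are 22 mm wide; open, the fingers measure 114 mm over their backs; the gripper's body (76 mm by 85 mm) begins 54 mm behind the grasp point. The pads swing forward as they close: fully open they stand 13 mm farther back than shut.
Start: joints at [1.024, 0.599, -0.003, 1.599, 0.002, 0.943, -0.08], TCP at [328.205, -646.456, 242.275] pointing down, gripper open.
Joint ranges: [-2.57, 2.57], [-0.35, 1.97], [-1.29, 1.29], [0.11, 2.56], [-1.05, 4.19], [0.11, 1.86], [-2.63, 2.63]. Speed limits (rad/s): [2.22, 2.22, 3.01, 3.01, 3.14, 3.14, 3.14].

INTERFACE

Orientations are given as a unit quaternion [w, x, y, z].
In Python, from workcell import robot gives the robot as it stands.
- The arm moves only by the tool send_rows, never from a script. Its argument "increments" is a list of rows, each a list of 2 entries, a list of its own where there are three numbers: the shift along the tool's x, y, z in a scale on which 1.0 is 0.6 m, then the turn, a rotation vector about the tool's x, y, z in a scale on which 1.0 is 90 degrees. A call has 1 to 20 rows; each row is the pose to reach, as a shift and turn from the pose commanded when the call began, along the tool's axes at that moment; what a row does not reach only later rows make up. A row lasts 1/10 s, in which the tool goes at most 50 mm and 8.59 degrees, less where a joint would pass 70% of its speed; a pose out of reach is approached as far as the arm can. A call with a gripper value outside its range is refused whole. "fingers" is the opening, from 0 (shut) to 1 (fully open), set as the call begins (left out, the last holds). The fingers move at their own pace and stop on an object; "force" is the grip in N (left out, the last holds). Time passes only in rows, so rows that repeat a pose let the fingers close. It gives the time, the measured TCP pose, the force, the opening and the grip force at its end, in the units of the state.
- robot.get_state(): the state, without advancing time (a new reading comes with each control period).
- robot.read_camera(name): name is "scene" or "top"; returns the picture (384x512x3 uint8, red, green, blue); there is no depth.
- robot.camera_params(name): a dict with "camera_matrix" (3x3 intrinsics, pixels), "cam_to_world" (4x4, takes a point from camera to world coordinates). Camera axes: x right, y down, z forward; pixel columns grow to the right and rows downward; lengths in mm; the calibration is good to about 2 mm. A picture is of the moment at which its call begins. camera_params takes no time and is no camera call.
- robot.finish_job(): hands the job in; it is judged then, once.
The state is a dict: "clock": time; "joints": joint angles; "qd": joint speeds; "joint_torque": joint torques, N m; "tcp_pos": TCP position; "ee_rot": TCP orientation; "ft_force": force on the tool from outside, world axes, zero at the start; "moment": the same for the moment, N m; "grip_width": finger opening in mm; "gripper_force": force on a finger pad.
Only numpy, scipy, OpenCV 4.12 (cv2) and the standard library are available. Lean on these libraries where they do the work, as an engineer would, in place of code of your own. Each camera call takes 0.05 s, during which the arm holds its last target. There are 200 camera calls.

## Working session

There is one attempt and no reset: what is moved stays moved. The work goes in short steps, Python scripts to look and compute and a tool call to move; the robot and the scene stay as the last step left them, time stands still between calls to the robot, and variables do not carry over. Pictures are saved under pics/ and viewed, at most 10 in all, crops included, and the job is handed in when it is done.

Besides the shell and the picture viewer there is one more tool, called after "Emit:" in YAML: its name, and indented under it one key for each argument. send_rows: Moves the arm, as the interface text tells. Its arguments: {"type":"object","properties":{"increments":{"type":"array"},"fingers":{"type":"number"},"force":{"type":"number"}},"required":["increments"]}

```bash
mkdir -p pics
python3 - <<'E'
from workcell import robot
import cv2,numpy as np
for n in("scene","top"):
    im=robot.read_camera(n); cv2.imwrite(f"pics/{n}0.png",im[:,:,::-1])
    p=robot.camera_params(n); print(n,np.round(p["camera_matrix"],1).tolist(),np.round(p["cam_to_world"],3).tolist())
s=robot.get_state();print(s)
E
```

```text
scene [[427.8, 0.0, 253.2], [0.0, 427.8, 196.2], [0.0, 0.0, 1.0]] [[-0.28, 0.62, -0.733, 1493.5], [0.96, 0.198, -0.199, 257.782], [0.022, -0.76, -0.65, 944.577], [0.0, 0.0, 0.0, 1.0]]
top [[455.1, 0.0, 251.2], [0.0, 455.1, 198.3], [0.0, 0.0, 1.0]] [[-0.022, -0.998, 0.054, 516.786], [-1.0, 0.021, -0.015, 18.525], [0.014, -0.054, -0.998, 1222.005], [0.0, 0.0, 0.0, 1.0]]
{'clock': 0.1, 'joints': array([ 1.02431546,  0.60005892, -0.00253061,  1.60005565,  0.00180184,
        0.942924  , -0.07979316]), 'qd': array([-0.00062048, -0.00169444,  0.00018546, -0.00151542,  0.00178469,
        0.00044575, -0.00075821]), 'joint_torque': array([ 3.93127411e-03, -7.77988243e+01,  1.56874124e+00, -2.58624941e+01,
        1.25421394e-02,  5.42028560e-03,  8.49153537e-06]), 'tcp_pos': array([ 327.99394966, -646.09657474,  241.49146976]), 'ee_rot': array([-6.82108259e-04,  9.72533089e-01,  2.32763549e-01, -2.36584195e-04]), 'ft_force': array([ 0.00937467,  0.14407719, -0.74323187]), 'moment': array([ 0.04000629, -0.04531274,  0.04479831]), 'gripper_force': 0.0, 'grip_width': 85.4531849690211}
```

View pics/scene0.png

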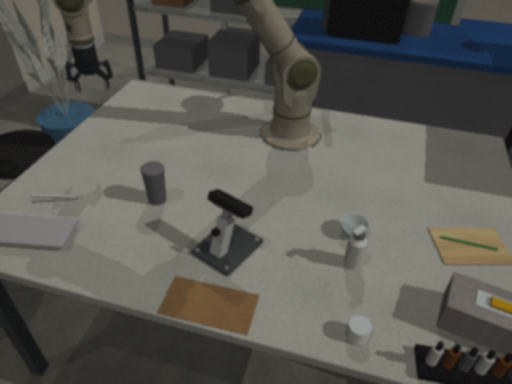

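View pics/top0.png

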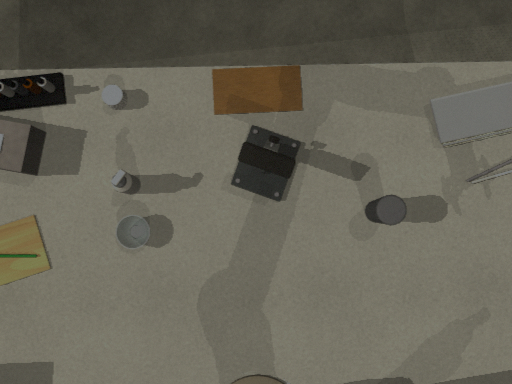

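The top view shows the stand near (266,163), the tumbler at (390,210), the bottle at (121,181) and the bowl at (133,232). The pad lies across the stand at about (266,160). I'll enlarge both views.

Run:
```python
import cv2,numpy as np
a=cv2.imread("pics/top0.png")[115:215,215:315]; b=cv2.imread("pics/scene0.png")[180:280,180:280]
for n,c in(("tc",a),("sc",b)):
    c=cv2.resize(c,(600,600),interpolation=cv2.INTER_CUBIC); c=np.clip(255*(c/255.)**.6,0,255).astype(np.uint8)
    cv2.imwrite(f"pics/{n}.png",c)
```

```text
(no output)
```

View pics/tc.png

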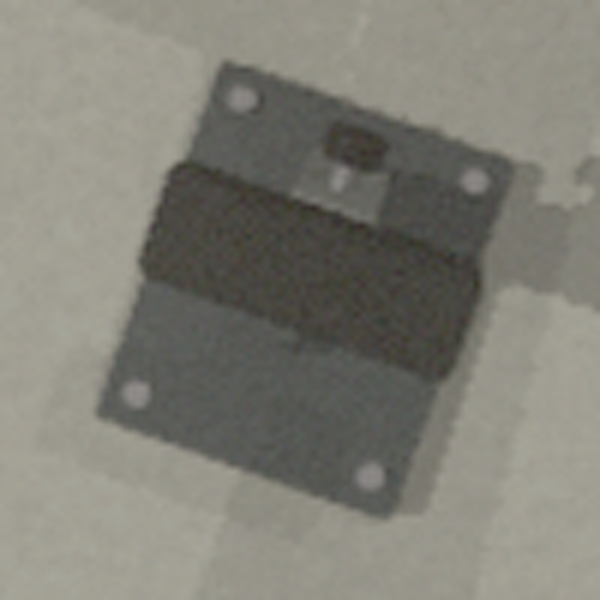

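View pics/sc.png

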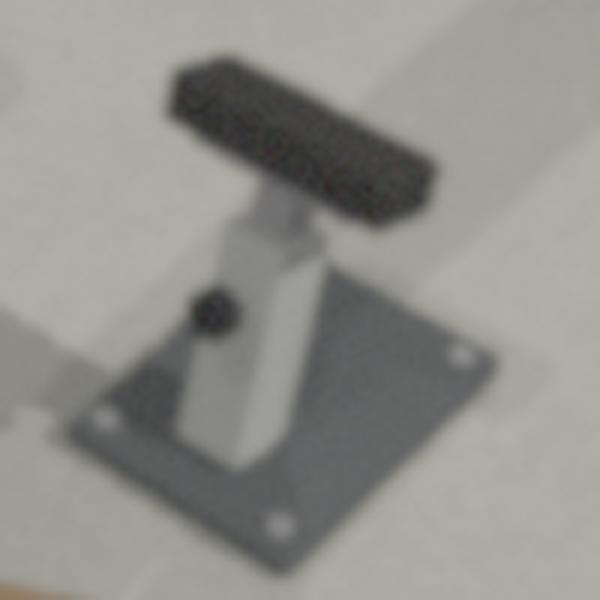

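The crops show the plate corners, the clamp knob's +x face, the sleeve mouth corners and the pad outline. I'll fit the stand pose and the pad together from both views.

```bash
cat > fit.py <<'E'
from workcell import robot
import cv2,numpy as np
from scipy.optimize import least_squares
from scipy.spatial.transform import Rotation as R
P={n:robot.camera_params(n) for n in("top","scene")}; off={"top":(215,115),"scene":(180,180)}
px=lambda n,c:(np.array(c,float)+.5)/6-.5+off[n]
def proj(n,X):
    W=np.linalg.inv(P[n]["cam_to_world"]); c=X@W[:3,:3].T+W[:3,3]; u=c@np.array(P[n]["camera_matrix"]).T; return u[:,:2]/u[:,2:]
def frames(p):
    Rs=R.from_euler('z',p[2]); Rm=Rs*R.from_euler('y',-np.radians(20)); o=np.array([p[0],p[1],0])
    return Rs,o,Rm,o+Rs.apply([p[3],0,p[4]])
foot=[("top",(222,62),(85,70,14)),("top",(514,155),(85,-70,14)),("top",(390,518),(-85,-70,14)),("top",(98,412),(-85,70,14)),
("scene",(70,428),(85,-70,14)),("scene",(283,568),(85,70,14)),("scene",(497,358),(-85,70,14))]
mouth=[("scene",(232,222),(18,-18,0)),("scene",(283,265),(18,18,0)),("scene",(327,245),(-18,18,0))]
edge={"top":[(230,178),(330,212),(430,246),(200,298),(300,331),(400,367),(155,222),(468,325)],
"scene":[(270,78),(330,107),(390,137),(220,143),(340,208),(171,98),(200,66),(436,185),(405,216)]}
box=np.array([(a,b,c) for a in(-23,23) for b in(-65,65) for c in(30,60)],float)
def res(p):
    Rs,o,Rm,m=frames(p); r=[]
    for n,c,X in foot: r+=list(proj(n,Rs.apply([X])+o)[0]-px(n,c))
    for n,c,X in mouth: r+=list(proj(n,Rm.apply([X])+m)[0]-px(n,c))
    for n in edge:
        h=cv2.convexHull(proj(n,Rm.apply(box)+m).astype(np.float32))
        r+=[cv2.pointPolygonTest(h,tuple(map(float,px(n,c))),True) for c in edge[n]]
    return np.array(r+[(p[4]-125)/4])
if __name__=="__main__":
    s=least_squares(res,[600,-20,-.3,0,125],loss="soft_l1",diff_step=1e-4); p=s.x
    print(np.round(p,3)); print(np.round(res(p),2))
    Rs,o,Rm,m=frames(p); np.save("p.npy",p)
    print("mouth",m,"axis",Rm.apply([0,0,1]),"pad",m+Rm.apply([0,0,45]))
    for f in(1,-1):
        z=-Rm.apply([0,0,1]); y=f*Rm.apply([1,0,0]); x=np.cross(y,z); G=R.from_matrix(np.c_[x,y,z])
        st=robot.get_state(); q=st["ee_rot"]; C=R.from_quat([*q[1:],q[0]])
        print(f,"turn in tool",np.degrees((C.inv()*G).as_rotvec()),"shift of pad",C.inv().apply(m+Rm.apply([0,0,45])-st["tcp_pos"]))
E
python3 fit.py
```

```text
[ 6.78314e+02 -4.01370e+01 -3.55000e-01  1.87000e-01  1.21379e+02]
[-0.34 -1.15  0.33  0.41  0.48 -0.26 -0.57  0.18 -1.81 -0.1   0.12 -0.19
  0.4  -0.56 -1.19  0.62  0.38 -0.98  0.78 -1.13  0.78  0.69  0.59  0.59
  0.85  0.63  0.99  0.41  0.72  0.45  0.34  3.32  3.28  1.91  0.96  0.98
  2.86 -0.91]
mouth [678.48991082 -40.20207934 121.37936437] axis [-0.32067971  0.11892141  0.93969262] pad [664.05932389 -34.85061577 163.66553231]
1 turn in tool [-19.14195941   7.43459193 -42.29626125] shift of pad [ 576.39715496 -392.75003415   78.30814186]
-1 turn in tool [  9.32137742  23.99989534 135.518646  ] shift of pad [ 576.39715496 -392.75003415   78.30814186]
```

Careful with the scale: shifts go in shares of 0.6 m and turns go in shares of 90 degrees. That gives: 560 mm / 600 = 0.9333, -410 mm / 600 = -0.6833, -42.3 degrees / 90 = -0.47.

Emit:
send_rows:
  increments:
    - [[0.0467,-0.0342,0],[-0.0111,0.0044,-0.0233]]
    - [[0.0933,-0.0683,0],[-0.0211,0.0078,-0.0467]]
    - [[0.14,-0.1025,0],[-0.0322,0.0122,-0.07]]
    - [[0.1867,-0.1367,0],[-0.0422,0.0167,-0.0944]]
    - [[0.2333,-0.1708,0],[-0.0533,0.0211,-0.1178]]
    - [[0.28,-0.205,0],[-0.0633,0.0244,-0.1411]]
    - [[0.3267,-0.2392,0],[-0.0744,0.0289,-0.1644]]
    - [[0.3733,-0.2733,0],[-0.0856,0.0333,-0.1878]]
    - [[0.42,-0.3075,0],[-0.0956,0.0367,-0.2111]]
    - [[0.4667,-0.3417,0],[-0.1067,0.0411,-0.2344]]
    - [[0.5133,-0.3758,0],[-0.1167,0.0456,-0.2589]]
    - [[0.56,-0.41,0],[-0.1278,0.05,-0.2822]]
    - [[0.6067,-0.4442,0],[-0.1378,0.0533,-0.3056]]
    - [[0.6533,-0.4783,0],[-0.1489,0.0578,-0.3289]]
    - [[0.7,-0.5125,0.0033],[-0.16,0.0622,-0.3522]]
    - [[0.7467,-0.5467,0.0067],[-0.17,0.0656,-0.3756]]
    - [[0.7933,-0.5808,0.01],[-0.1811,0.07,-0.4]]
    - [[0.84,-0.615,0.0133],[-0.1911,0.0744,-0.4233]]
    - [[0.8867,-0.6492,0.0167],[-0.2022,0.0789,-0.4467]]
    - [[0.9333,-0.6833,0.0208],[-0.2127,0.0826,-0.47]]
  fingers: 1
  force: 40

```text
clock: 2.1
tcp_pos: [642.2, -26.0, 229.5]
ee_rot: [0.143, 0.808, 0.563, 0.099]
ft_force: [0.6, -0.2, 0.5]
grip_width: 85.4
gripper_force: 0.0
```

Emit:
send_rows:
  increments:
    - [[0,0,0],[0,0,0]]
    - [[0,0,0],[0,0,0]]
    - [[0,0,0],[0,0,0]]

```text
clock: 2.4
tcp_pos: [641.4, -28.5, 229.6]
ee_rot: [0.143, 0.809, 0.562, 0.098]
ft_force: [0.7, 0.6, -0.1]
grip_width: 85.0
gripper_force: 0.0
```

```bash
cat > chk.py <<'E'
from fit import *
import sys
p=np.load("p.npy"); Rs,o,Rm,m=frames(p)
def report():
    st=robot.get_state(); q=st["ee_rot"]; C=R.from_quat([*q[1:],q[0]])
    z=-Rm.apply([0,0,1]); y=Rm.apply([1,0,0]); G=R.from_matrix(np.c_[np.cross(y,z),y,z])
    print("t",st["clock"],"tcp",st["tcp_pos"],"err turn",np.degrees((C.inv()*G).as_rotvec()),"pad in tool",C.inv().apply(m+Rm.apply([0,0,45])-st["tcp_pos"]),"pad->tcp in mouth axes",Rm.inv().apply(st["tcp_pos"]-m-Rm.apply([0,0,45])))
    print("F tool",C.inv().apply(st["ft_force"]),"M",st["moment"],"w",st["grip_width"],st["gripper_force"],"j7",st["joints"][6])
def pic(name):
    a=cv2.resize(robot.read_camera("top")[95:215,205:325],(400,400),interpolation=3); b=cv2.resize(robot.read_camera("scene")[160:280,170:290],(400,400),interpolation=3)
    c=np.hstack([a,b])[:,:,::-1]; cv2.imwrite(f"pics/{name}.png",(255*(c/255.)**.6).astype(np.uint8))
np.set_printoptions(precision=2,suppress=True); report()
if len(sys.argv)>1: pic(sys.argv[1])
E
python3 chk.py pre
```

```text
t 2.4 tcp [641.35 -28.46 229.56] err turn [ 0.02  0.12 -0.04] pad in tool [ 2.05 -0.47 69.95] pad->tcp in mouth axes [ 0.44 -1.9  69.96]
F tool [0.79 0.33 0.27] M [0.08 0.36 0.05] w 85.04758924902899 0.0 j7 -0.8313790238574961
```

View pics/pre.png

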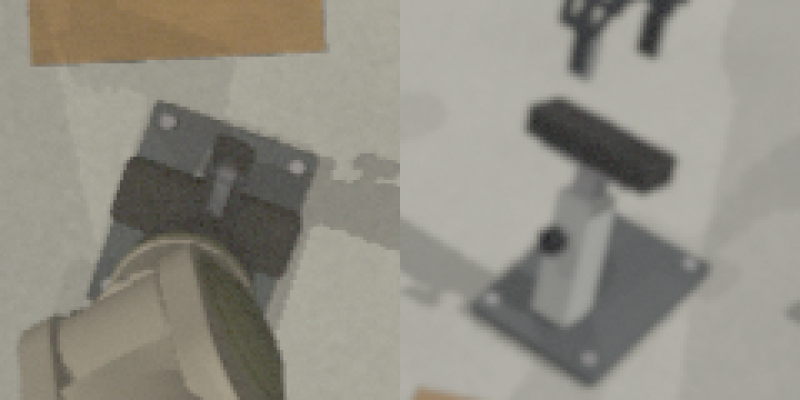

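The fingers straddle the pad along its width: tips at about (580,70) and (650,50) in the right half, pad at (600,145). The alignment is good, so I'll advance along the tool.

Scaled: 77 mm / 600 = 0.1283, 74 mm / 600 = 0.1233.

Emit:
send_rows:
  increments:
    - [[0.0033,0,0.0167],[0,0,0]]
    - [[0.0033,0,0.0333],[0,0,0]]
    - [[0.0033,0,0.05],[0,0,0]]
    - [[0.0033,0,0.0667],[0,0,0]]
    - [[0.0033,0,0.08],[0,0,0]]
    - [[0.0033,0,0.0933],[0,0,0]]
    - [[0.0033,0,0.105],[0,0,0]]
    - [[0.0033,0,0.115],[0,0,0]]
    - [[0.0033,0,0.1233],[0,0,0]]
    - [[0.0033,0,0.1283],[0,0,0]]
    - [[0.0033,0,0.1283],[0,0,0]]
    - [[0.0033,0,0.1283],[0,0,0]]

```text
clock: 3.7
tcp_pos: [667.4, -34.7, 157.6]
ee_rot: [0.143, 0.808, 0.562, 0.099]
ft_force: [0.9, -0.1, -0.5]
grip_width: 85.2
gripper_force: 0.0
```

```bash
python3 chk.py atpad
```

```text
t 3.7 tcp [667.37 -34.71 157.55] err turn [0.07 0.05 0.02] pad in tool [-1.28 -0.77 -6.79] pad->tcp in mouth axes [ 0.78  1.28 -6.79]
F tool [0.21 0.64 0.78] M [ 0.13  0.32 -0.05] w 85.218382913074 0.0 j7 -0.876924106813366
```

View pics/atpad.png

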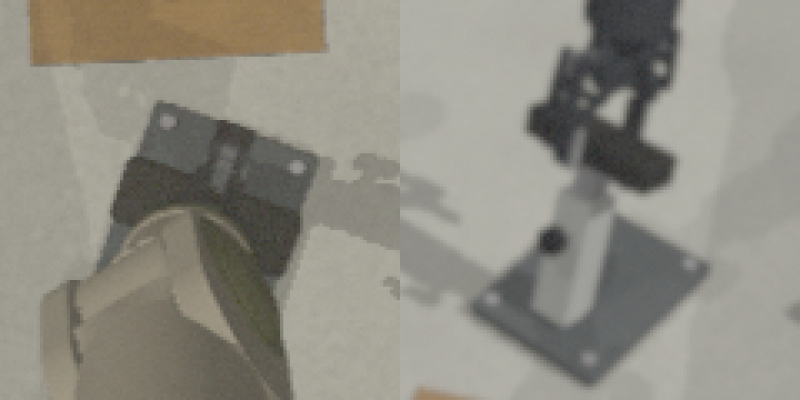

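The fingers now flank the pad near its middle, with the front finger at about (577,150) in the right half. Nothing is touching yet, so I'll close.

Emit:
send_rows:
  increments:
    - [[0,0,0],[0,0,0]]
    - [[0,0,0],[0,0,0]]
    - [[0,0,0],[0,0,0]]
    - [[0,0,0],[0,0,0]]
    - [[0,0,0],[0,0,0]]
    - [[0,0,0],[0,0,0]]
    - [[0,0,0],[0,0,0]]
    - [[0,0,0],[0,0,0]]
    - [[0,0,0],[0,0,0]]
    - [[0,0,0],[0,0,0]]
  fingers: 0
  force: 45

```text
clock: 4.8
tcp_pos: [667.6, -34.8, 157.8]
ee_rot: [0.143, 0.808, 0.562, 0.099]
ft_force: [-1.7, 0.4, 5.5]
grip_width: 45.3
gripper_force: 47.0
```

```bash
python3 chk.py
```

```text
t 4.8 tcp [667.62 -34.8  157.84] err turn [0.1  0.04 0.01] pad in tool [-1.29 -1.11 -6.61] pad->tcp in mouth axes [ 1.13  1.28 -6.6 ]
F tool [-0.2   0.29 -5.72] M [-0.13  0.11 -0.06] w 45.28442570476058 46.952016949653625 j7 -0.8769160675383835
```

Gripped, with small side forces. I'll draw 8 mm first and check them.

Scaled: -8 mm / 600 = -0.0133, -7 mm / 600 = -0.0117.

Emit:
send_rows:
  increments:
    - [[0,0,-0.0017],[0,0,0]]
    - [[0,0,-0.0033],[0,0,0]]
    - [[0,0,-0.005],[0,0,0]]
    - [[0,0,-0.0067],[0,0,0]]
    - [[0,0,-0.0083],[0,0,0]]
    - [[0,0,-0.01],[0,0,0]]
    - [[0,0,-0.0117],[0,0,0]]
    - [[0,0,-0.0133],[0,0,0]]
    - [[0,0,-0.0133],[0,0,0]]
    - [[0,0,-0.0133],[0,0,0]]

```text
clock: 5.8
tcp_pos: [665.2, -34.1, 164.5]
ee_rot: [0.143, 0.808, 0.562, 0.099]
ft_force: [4.3, -2.0, -3.3]
grip_width: 45.5
gripper_force: 47.3
```

```bash
python3 chk.py
```

```text
t 5.8 tcp [665.24 -34.06 164.55] err turn [0.07 0.06 0.01] pad in tool [-1.15 -1.08  0.54] pad->tcp in mouth axes [1.08 1.15 0.54]
F tool [-0.41  3.33  4.68] M [-0.27 -0.46 -0.04] w 45.46681557296132 47.29700803756714 j7 -0.8734941924788733
```

Scaled: -18 mm / 600 = -0.03, -1.5 mm / 600 = -0.0025.

Emit:
send_rows:
  increments:
    - [[0,0,-0.0025],[0,0,0]]
    - [[0,0,-0.005],[0,0,0]]
    - [[0,0,-0.0075],[0,0,0]]
    - [[0,0,-0.01],[0,0,0]]
    - [[0,0,-0.0125],[0,0,0]]
    - [[0,0,-0.015],[0,0,0]]
    - [[0,0,-0.0175],[0,0,0]]
    - [[0,0,-0.02],[0,0,0]]
    - [[0,0,-0.0225],[0,0,0]]
    - [[0,0,-0.025],[0,0,0]]
    - [[0,0,-0.0275],[0,0,0]]
    - [[0,0,-0.03],[0,0,0]]
    - [[0,0,-0.03],[0,0,0]]
    - [[0,0,-0.03],[0,0,0]]

```text
clock: 7.2
tcp_pos: [659.2, -31.9, 181.4]
ee_rot: [0.143, 0.808, 0.562, 0.099]
ft_force: [5.5, -2.2, -5.8]
grip_width: 45.0
gripper_force: 47.6
```

```bash
python3 chk.py
```

```text
t 7.2 tcp [659.23 -31.93 181.44] err turn [0.06 0.07 0.01] pad in tool [-1.04 -0.89 18.6 ] pad->tcp in mouth axes [ 0.87  1.06 18.6 ]
F tool [-0.17  3.59  7.48] M [-0.32 -0.57 -0.09] w 45.03121585650506 47.59153962135315 j7 -0.865031824791652
```

Scaled: -25 mm / 600 = -0.0417, -1.5 mm / 600 = -0.0025.

Emit:
send_rows:
  increments:
    - [[0,0.0002,-0.0025],[0,0,0]]
    - [[0,0.0003,-0.005],[0,0,0]]
    - [[0,0.0005,-0.0075],[0,0,0]]
    - [[0,0.0005,-0.01],[0,0,0]]
    - [[0,0.0005,-0.0125],[0,0,0]]
    - [[0,0.0005,-0.015],[0,0,0]]
    - [[0,0.0005,-0.0175],[0,0,0]]
    - [[0,0.0005,-0.02],[0,0,0]]
    - [[0,0.0005,-0.0225],[0,0,0]]
    - [[0,0.0005,-0.025],[0,0,0]]
    - [[0,0.0005,-0.0275],[0,0,0]]
    - [[0,0.0005,-0.03],[0,0,0]]
    - [[0,0.0005,-0.0325],[0,0,0]]
    - [[0,0.0005,-0.035],[0,0,0]]
    - [[0,0.0005,-0.0375],[0,0,0]]
    - [[0,0.0005,-0.04],[0,0,0]]
    - [[0,0.0005,-0.0417],[0,0,0]]
    - [[0,0.0005,-0.0417],[0,0,0]]
    - [[0,0.0005,-0.0417],[0,0,0]]

```text
clock: 9.1
tcp_pos: [651.0, -28.7, 205.6]
ee_rot: [0.143, 0.808, 0.562, 0.099]
ft_force: [0.6, -0.5, -3.8]
grip_width: 45.5
gripper_force: 48.1
```

```bash
python3 chk.py
python3 - <<'E'
from workcell import robot
import cv2
c=robot.read_camera("scene")[150:250,190:270,::-1]
cv2.imwrite("pics/end.png",(255*(cv2.resize(c,(480,600),interpolation=2)/255.)**.6).astype("uint8"))
E
```

```text
t 9.1 tcp [651.04 -28.66 205.55] err turn [0.05 0.05 0.02] pad in tool [-1.23 -0.87 44.27] pad->tcp in mouth axes [ 0.83  1.28 44.27]
F tool [-0.22 -0.59  3.87] M [0.06 0.17 0.01] w 45.53444577146616 48.06832551956177 j7 -0.8510916327531005
```

View pics/end.png

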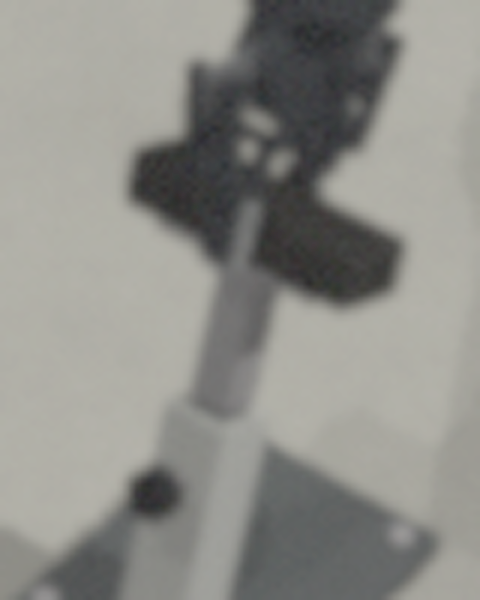

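The dark groove band is just showing at the sleeve's mouth, at about (220,408). That matches the measured draw of about 50.9 mm. I'll let it settle and then hand in.

Scaled: 0.5 mm / 600 = 0.0008, 0.3 mm / 600 = 0.0005.

Emit:
send_rows:
  increments:
    - [[0,0,0.0005],[0,0,0]]
    - [[0,0,0.0008],[0,0,0]]
    - [[0,0,0.0008],[0,0,0]]
    - [[0,0,0.0008],[0,0,0]]
    - [[0,0,0.0008],[0,0,0]]
    - [[0,0,0.0008],[0,0,0]]

```text
clock: 9.75
tcp_pos: [651.3, -28.7, 204.8]
ee_rot: [0.143, 0.808, 0.562, 0.099]
ft_force: [1.2, -0.8, -3.9]
grip_width: 45.6
gripper_force: 48.0
```

```bash
python3 chk.py; python3 -c "
from workcell import robot
print(robot.finish_job())"
```

```text
t 9.75 tcp [651.27 -28.73 204.84] err turn [0.05 0.06 0.02] pad in tool [-1.25 -0.85 43.53] pad->tcp in mouth axes [ 0.82  1.29 43.52]
F tool [-0.33 -0.01  4.1 ] M [0.17 0.3  0.01] w 45.554051711996394 47.95580863952637 j7 -0.8514265660852925
the job is handed in; nothing more can be done
None
```

I handed the job in at 9.75 s with the rest drawn up about 50 mm by the arm's own position reading, the groove at the sleeve's mouth and the pad still held at about 48 N; side forces were near zero, the bottle, tumbler and bowl were left alone, and no verdict came back.

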